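# Hold the sprung lid of the ring box at its pointer

### The arm

A 6-joint arm with a two-finger parallel gripper is mounted at the origin on the work surface. World frame = base frame: x ahead of the robot, y to its left, z up, the work surface at z = 0. Lengths are in m, angles in rad, forces in N, time in s.
With the tool pointing down it reaches from about 0.375 to 0.975 m from the base axis. Payload 3.8 kg.
Tool frame: the origin (TCP) lies midway between the tips of the shut fingers; the grasp point (between the pads) lies 19 mm behind it; z points along the fingers, y is the line along which they close (so a half turn about z gives the same grasp; the last joint's range is limited). The gripper opens to 85 mm and grips with 20 to 120 N. Pads are 22 mm wide; open, the fingers measure 114 mm over their backs; the gripper's body (76 mm by 85 mm) begins 54 mm behind the grasp point. The pads swing forward as they close: fully open they stand 13 mm farther back than shut.
Start: joints at [1.185, 0.264, 1.604, -0, 1.274, -0.037], TCP at [0.231, 0.634, 0.231] pointing down, gripper open.
Joint ranges: [-2.63, 2.63], [-0.94, 2.18], [0.31, 2.57], [-1.31, 4.45], [0, 2.66], [-2.55, 2.55]. Speed limits (rad/s): [2.57, 2.57, 3.14, 3.14, 3.14, 3.14].

### API

Orientations are given as a rotation vector (axis times angle).
In Python, from workcell import bot, imaging gives the robot as it stands.
- The arm moves only by the tool step_arm, never from a script. Its argument "series" is a list of rows, each an object of numbers: "grip": the closure, from -1 (fully open) to 1 (shut); "x", "y", "z": the shift along the tool's x, y, z normalised to -1 to 1, where 1 is 500 mm; "ax", "ay", "az": the turn, a rotation vector about the tool's x, y, z normalised to -1 to 1, where 1 is 30 degrees. A call has 1 to 12 rows; each row is the pose to reach, as a shift and turn from the pose commanded when the call began, along the tool's axes at that moment; what a row does not reach only later rows make up. A row lasts 1/10 s, in which the tool goes at most 50 mm and 8.59 degrees, less where a joint would pass 70% of its speed; a pose out of reach is approached as far as the arm can. A call with a number of a shift or a turn outside -1 to 1 is refused whole. A call with a gripper value outside its range is refused whole. The fingers move at their own pace and stop on an object; "force" is the grip in N (left out, the last holds). Time passes only in rows, so rows that repeat a pose let the fingers close. It gives the time, the measured TCP pose, the force, the opening and the grip force at its end, in the units of the state.
- bot.read_state(): the state, without advancing time (a new reading comes with each control period).
- imaging.read_camera(name): name is "scene" or "top" or "wrist"; returns a dict with "img" (400x640x3 uint8, red, green, blue), "fx", "fy", "cx", "cy" (pixels), "R" (3x3) and "t" (3): a world point X has camera coordinates R X + t. Camera axes: x right, y down, z forward; pixel columns grow to the right and rows downward; lengths in m; the calibration is good to about 2 mm. A picture is of the moment at which its call begins. There is no depth.
- bot.finish_job(): hands the job in; it is judged then, once.
The state is a dict: "time": time; "q": joint angles; "joint_vel": joint speeds; "joint_torque": joint torques, N m; "tool_pos": TCP position; "tcp_rot": TCP orientation; "wrist_force": force on the tool from outside, world axes, zero at the start; "torque": the same for the moment, N m; "width": opening from 0.0 (shut) to 1.0 (fully open); "grip_force": force on a finger pad.
Only numpy, scipy, OpenCV 4.12 (cv2) and the standard library are available. Lean on these libraries where they do the work, as an engineer would, in place of code of your own. Each camera call takes 0.05 s, during which the arm holds its last target. There are 200 camera calls.

### The job

Take the wooden ring clamp off the lid of the green ring-drying box and lay it flat on the black bench pad. Then lift the sprung lid until it lies in line with the yellow pointer, and finish holding it still there with the fingers, because it springs shut if let go. Leave the pointer as it is set, and do not disturb the magnifier, the tool cup or the white dish.

Things in the scene. Friction and masses are not known exactly. Their poses are not given: they have to be found in the camera images.
- drybox: Green fixed open box, 180 (x) x 220 (y) x 100 mm high, bolted to the bench, with a white lid; origin at the centre of its underside. Its +x points from the handle side to the hinge side. Place and yaw (up to 0.3 rad) vary. On its +y side stands a thin grey graduated arc with its centre on the hinge, 146 mm from the box's middle, reaching up to 115 mm above the lid.
- lid (a joint): Lid angle in rad about the hinge along the box's far (+x) top edge: 0 shut, grows as the handle side rises, stops at 1.4. White plate 180 x 220 x 12 mm lying on the rim (top at 112 mm above the bench when shut), red stripe along its +y edge. A spring closes it: about 1.0 N m with the weight when shut to 1.9 N m at 0.8 rad, so about 4 to 9 N at the handle; let go, it snaps shut.
- lid_handle (a point): Middle of the lid's handle: a round steel bar 12 mm thick and 110 mm long along the box's y, 50 mm in front of the lid's front edge on two 8 mm rods at its ends, 106 mm above the bench when shut; free space all round it. 230 mm from the hinge. The lid's frame: x along the lid from handle to hinge, y along the bar, z out of the lid's outer face.
- lid_hinge (a point): Point in the middle of the hinge axis (axis along the box's y), 90 mm behind the box's centre, 106 mm above the bench, level with the bar of the shut lid. The frame turns with the lid, like lid_handle.
- pointer (a joint): Angle in rad of the yellow pointer, set somewhere from 0.35 to 0.8: same axis, zero and sense as the lid's angle, so the lid is in line with the pointer when both values are equal. Held by friction.
- pointer_tip (a point): Tip of the pointer: a yellow bar reaching 170 mm from the hinge axis, 8 mm wide and 10 mm high, turning on the hinge axis beside the lid, 130 mm to the +y side of the box's middle; it stands up to 235 mm above the bench, so pass above it. Its x axis runs from tip to pivot.
- clamp: Jeweller's ring clamp of light wood with a brass band, 28 mm wide (y), 24 mm high, about 118 mm long (x, from -63 to +55 mm of the origin); it starts lying loose on the shut lid, roughly along the handle's direction (up to 0.35 rad off). Origin at the centre of its underside. About 110 g.
- pad: Black rubber bench pad 160 x 160 x 6 mm, fixed flat on the bench; origin at the centre of its underside. It lies on the left or the right, the box on the other side.
- magnifier: Bystander: magnifying glass on a green foot 90 x 70 mm with a blue jointed arm, 160 mm high; loose. Origin under the foot.
- toolcup: Bystander: white cup 72 mm across and 80 mm high holding thin tools up to 130 mm high; loose. Origin under it.
- dish: Bystander: white dish 90 mm across, 22 mm high; loose. Origin under it.
Things that resemble listed ones, but are neither listed nor needed, are in the scene too. There is more than one size of the clamp; the job needs the middle-sized.

How it is judged:
On the way, in this order (a step that is already met when the one before it is completed fails the run):
1. the ring clamp lies flat on the bench pad, let go, the lid still shut (x of clamp in the frame of pad between -0.08 and 0.08 m and y of clamp in the frame of pad between -0.08 and 0.08 m and z of clamp in the frame of pad below 0.012 m and angle between clamp's own z axis and vertical below 0.2 rad and contact force between clamp and pad above 0.1 N and contact force between the fingers and clamp below 0.1 N and linear speed of clamp below 0.03 m/s and value of joint lid below 0.08 rad), for 0.2 s.
2. the lid is held by the fingers in line with the pointer (angle between the x axis of lid_handle and the x axis of pointer_tip, either way round below 0.07 rad and value of joint lid above 0.25 rad and velocity of joint lid between -0.1 and 0.1 rad/s and contact force between the fingers and drybox above 0.5 N), for 0.5 s.
At the end, for the whole second after the job is handed in: The fingers hold the lid still (under 0.1 rad/s) within 0.07 rad (4 degrees) of the pointer's angle, pressing on it with more than 0.5 N, and the ring clamp lies flat (tilt under 0.2 rad), at rest and untouched on the pad, its middle within the pad's outline (all of step 2 and x of clamp in the frame of pad between -0.08 and 0.08 m and y of clamp in the frame of pad between -0.08 and 0.08 m and z of clamp in the frame of pad below 0.012 m and angle between clamp's own z axis and vertical below 0.2 rad and contact force between clamp and pad above 0.1 N and contact force between the fingers and clamp below 0.1 N and linear speed of clamp below 0.03 m/s); the arm keeps its last pose, push and grip.
It fails at once if the lid is lifted with the clamp still on it (value of joint lid above 0.12 rad and contact force between clamp and drybox above 0.1 N).
It fails at once if the pointer is shifted from its setting (tip by over 8 mm) (distance of pointer_tip from where it was at the start of the episode above 0.008 m).
It fails at once if the magnifier is pushed over 20 mm or tipped (distance of magnifier from where it was at the start of the episode above 0.02 m or angle between magnifier's own z axis and vertical above 0.3 rad).
It fails at once if the toolcup is pushed over 20 mm or tipped (distance of toolcup from where it was at the start of the episode above 0.02 m or angle between toolcup's own z axis and vertical above 0.3 rad).
It fails at once if the dish is pushed over 20 mm or tipped (distance of dish from where it was at the start of the episode above 0.02 m or angle between dish's own z axis and vertical above 0.3 rad).
It also fails if it takes over 64 s, if anything falls off the work surface, if the arm or the gripper's body presses on something with over 40 N, if the wrist force passes 120 N, or if a joint passes its speed limit or range.

## Working session

There is one attempt and no reset: what is moved stays moved. The work goes in short steps, Python scripts to look and compute and a tool call to move; the robot and the scene stay as the last step left them, time stands still between calls to the robot, and variables do not carry over. Pictures are saved under pics/ and viewed, at most 10 in all, crops included, and the job is handed in when it is done.

Besides the shell and the picture viewer there is one more tool, called after "Emit:" by a JSON object that holds its "api" and its "payload". step_arm: Moves the arm, as the interface text tells. Scaled input: -1 to 1 covers 500 mm each way for a shift and 30 degrees each way for a turn. Its arguments: {"type":"object","properties":{"series":{"type":"array","items":{"type":"object","properties":{"grip":{"type":"number"},"x":{"type":"number","minimum":-1,"maximum":1},"y":{"type":"number","minimum":-1,"maximum":1},"z":{"type":"number","minimum":-1,"maximum":1},"ax":{"type":"number","minimum":-1,"maximum":1},"ay":{"type":"number","minimum":-1,"maximum":1},"az":{"type":"number","minimum":-1,"maximum":1}}}},"force":{"type":"number"}},"required":["series"]}

```bash
mkdir -p pics; cat > h.py <<'E'
import numpy as np, cv2, pickle
from workcell import bot, imaging
def snap(n,f):
    c=imaging.read_camera(n); cv2.imwrite(f'pics/{f}.png',c['img'][:,:,::-1]); pickle.dump(c,open(f'pics/{f}.pkl','wb')); return c
def load(f): return pickle.load(open(f'pics/{f}.pkl','rb'))
def proj(c,X):
    p=np.array(c['R'])@np.array(X)+np.array(c['t']); return np.array([c['fx']*p[0]/p[2]+c['cx'],c['fy']*p[1]/p[2]+c['cy']])
def unproj(c,u,v,z):
    R=np.array(c['R']); t=np.array(c['t']); o=-R.T@t
    d=R.T@np.array([(u-c['cx'])/c['fx'],(v-c['cy'])/c['fy'],1]); return o+d*(z-o[2])/d[2]
E
python3 - <<'E'
from h import *
a=snap('top','top0'); b=snap('scene','sc0')
for c in(a,b): print(c['fx'],np.round(-np.array(c['R']).T@c['t'],3))
print(bot.read_state())
E
```

```text
453.1359556269119 [0.51  0.014 1.578]
415.7345392402488 [ 1.451 -0.1    0.952]
{'time': 0.1, 'q': array([ 1.18509639e+00,  2.64671728e-01,  1.60526273e+00,  7.41022880e-06,
        1.27373232e+00, -3.69041049e-02]), 'joint_vel': array([ 0.00063932,  0.00075799, -0.00305631,  0.00096338,  0.00081398,
        0.00076538]), 'joint_torque': array([ 7.38918952e-04, -5.16702104e+01, -3.68588734e+01,  5.81764448e-05,
        6.28051115e-03, -3.03084926e-05]), 'tool_pos': array([0.23043725, 0.63372093, 0.23007699]), 'tcp_rot': array([-0.54504054, -3.09350101,  0.00318278]), 'wrist_force': array([-1.03827833,  0.41472275, -0.75402146]), 'torque': array([-0.02466322,  0.04207251, -0.02249411]), 'grip_force': 0.0, 'width': 1.002000774511891}
```

View pics/top0.png

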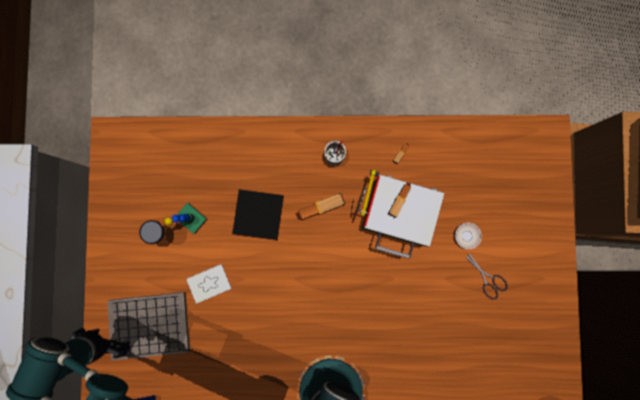

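View pics/sc0.png

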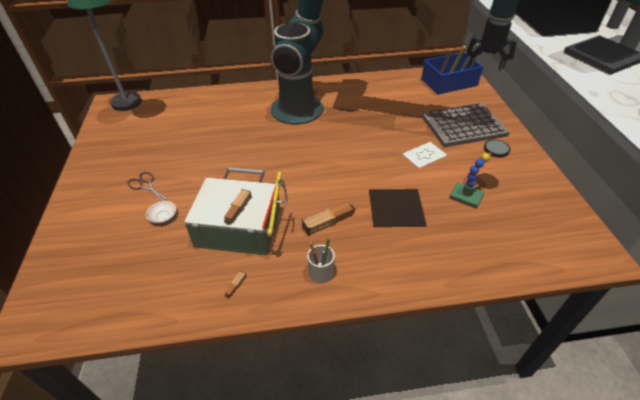

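Candidates in the top view: the clamp on the lid at (400,199), the large clamp on the bench at (321,207) and the small one at (401,153). I choose the one on the lid, which is middle-sized. The pad is at (258,214), the dish at (468,236), the cup at (335,152) and the magnifier at (185,217).

```bash
python3 - <<'E'
from h import *
a=load('top0')['img'][:,:,::-1]; b=load('sc0')['img'][:,:,::-1]
A=cv2.resize(a[160:270,345:455],None,fx=5,fy=5,interpolation=cv2.INTER_CUBIC)
B=cv2.resize(b[155:265,180:300],None,fx=5,fy=5,interpolation=cv2.INTER_CUBIC)
cv2.imwrite('pics/ca.png',A); cv2.imwrite('pics/cb.png',B)
E
```

```text
(no output)
```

View pics/ca.png

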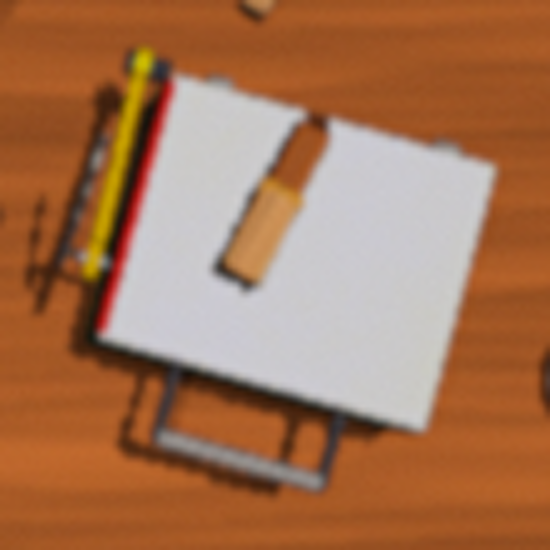

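View pics/cb.png

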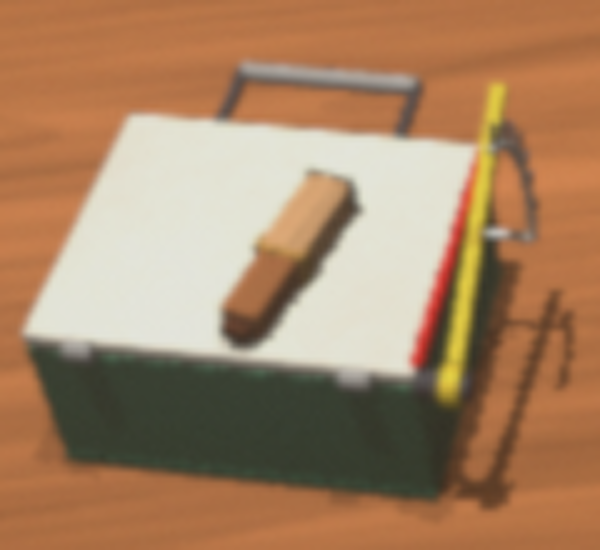

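```bash
cat > geo.py <<'E'
from h import *
from scipy.optimize import least_squares
T=load('top0'); S=load('sc0')
ct=lambda x,y:(x/5-.4+345,y/5-.4+160)
cs=lambda x,y:(x/5-.4+180,y/5-.4+155)
# lid corners local (x,y,z)
obs=[(T,ct(172,75),(.09,.11,.112)),(T,ct(496,163),(.09,-.11,.112)),(T,ct(425,432),(-.09,-.11,.112)),(T,ct(97,338),(-.09,.11,.112)),
(T,ct(158,437),(-.14,.055,.112)),(T,ct(323,485),(-.14,-.055,.112)),
(S,cs(130,115),(-.09,-.11,.112)),(S,cs(25,337),(.09,-.11,.112)),(S,cs(415,372),(.09,.11,.112)),(S,cs(483,147),(-.09,.11,.112))]
def W(p,l):
    c,s=np.cos(p[2]),np.sin(p[2]); return np.array([p[0]+c*l[0]-s*l[1],p[1]+s*l[0]+c*l[1],l[2]])
r=least_squares(lambda p:np.ravel([proj(c,W(p,l))-uv for c,uv,l in obs]),[.6,-.2,-.2])
box=r.x
if __name__=='__main__':
    print('box',box.round(4)); print(r.fun.reshape(-1,2).round(1))
    def ptip(a,d=.17,dz=0): return W(box,(.09-d*np.cos(a),.13,.106+d*np.sin(a)+dz))
    o2=[(T,ct(92,275)),(S,cs(497,88))]
    q=least_squares(lambda a:np.ravel([proj(c,ptip(a[0],dz=.005))-uv for c,uv in o2]),[.5]); print('ptr',q.x,q.fun.round(1),ptip(q.x[0]).round(3))
    for c,uv in o2:
        q=least_squares(lambda a:proj(c,ptip(a[0],dz=.004))-uv,[.5]); print(q.x,q.fun.round(1))
    A=unproj(T,*ct(316,120),.126);B=unproj(T,*ct(243,273),.136)
    for m,e in((A,'A'),(B,'B')):print(e,m.round(4))
    d=A-B; print('clamp len',np.hypot(*d[:2]),'dir',np.arctan2(d[1],d[0]),'mid',(A+B)/2)
    A2=unproj(S,*cs(240,318),.130);B2=unproj(S,*cs(331,176),.136);print(A2,B2)
    print('pad',[unproj(T,u,v,.006).round(3) for u,v in((238,190),(284,194),(279,240),(233,235))], unproj(T,258.5,214.5,.006))
    print('handle',W(box,(-.14,0,.106)))
    for n,u,v,z in(('dish',468,236,.02),('cup',335,152,.08),('mag',190,218,.0),('big',321,207,.02)):print(n,unproj(T,u,v,z).round(3))
    from scipy.spatial.transform import Rotation as R
    print(R.from_rotvec(bot.read_state()['tcp_rot']).as_matrix().round(3))
E
python3 geo.py
```

```text
box [ 0.6041 -0.2412 -0.2776]
[[-0.4 -0.6]
 [ 0.1 -0.1]
 [ 0.2 -0.3]
 [-0.1 -0.1]
 [ 0.1 -0.3]
 [ 0.1 -0.5]
 [-0.3 -0.9]
 [-1.  -0.7]
 [ 0.4  0.1]
 [ 0.8 -1.2]]
ptr [0.47484646] [-0.8  1.1  0.5 -1.9] [ 0.581 -0.099  0.184]
[0.51856741] [-0.3 -0.1]
[0.42327175] [ 1.1 -0.4]
A [ 0.6871 -0.2522  0.126 ]
B [ 0.588  -0.2023  0.136 ]
clamp len 0.11100729110200921 dir -0.4667706571306103 mid [ 0.63753987 -0.22725661  0.131     ]
[ 0.68391631 -0.25032895  0.13      ] [ 0.58854823 -0.19958804  0.136     ]
pad [array([0.681, 0.318, 0.006]), array([0.667, 0.158, 0.006]), array([0.507, 0.174, 0.006]), array([0.525, 0.334, 0.006])] [0.59535852 0.24617029 0.006     ]
handle [ 0.46943246 -0.20281639  0.106     ]
dish [ 0.519 -0.475  0.02 ]
cup [ 0.8   -0.019  0.08 ]
mag [0.584 0.486 0.   ]
big [0.62  0.029 0.02 ]
[[-0.94   0.342 -0.001]
 [ 0.342  0.94  -0.002]
 [ 0.    -0.002 -1.   ]]
```

Emit:
{"api": "step_arm", "payload": {"series": [{"x":-0.05,"y":-0.05,"z":-0.07,"grip":-1},{"x":-0.68,"y":-0.67,"z":-0.14,"grip":-1},{"x":-0.68,"y":-0.67,"z":-0.14,"grip":-1},{"x":-0.68,"y":-0.67,"z":-0.14,"grip":-1},{"x":-0.68,"y":-0.67,"z":-0.14,"grip":-1},{"x":-0.68,"y":-0.67,"z":-0.14,"grip":-1},{"x":-0.68,"y":-0.67,"z":-0.14,"grip":-1},{"x":-0.68,"y":-0.67,"z":-0.14,"grip":-1},{"x":-0.68,"y":-0.67,"z":-0.14,"grip":-1},{"x":-0.68,"y":-0.67,"z":-0.14,"grip":-1},{"x":-0.68,"y":-0.67,"z":-0.14,"grip":-1},{"x":-0.68,"y":-0.67,"z":-0.14,"grip":-1}]}}

```text
validation failed for argument at $.se...
```

Emit:
{"api": "step_arm", "payload": {"series": [{"x":-0.68,"y":-0.67,"az":0.225,"grip":-1},{"x":-0.68,"y":-0.67,"az":0.225,"grip":-1},{"x":-0.68,"y":-0.67,"az":0.225,"grip":-1},{"x":-0.68,"y":-0.67,"az":0.225,"grip":-1},{"x":-0.68,"y":-0.67,"az":0.225,"grip":-1},{"x":-0.68,"y":-0.67,"az":0.225,"grip":-1},{"x":-0.68,"y":-0.67,"az":0.225,"grip":-1},{"x":-0.68,"y":-0.67,"az":0.225,"grip":-1},{"x":-0.68,"y":-0.67,"az":0.225,"grip":-1},{"x":-0.68,"y":-0.67,"az":0.225,"grip":-1},{"x":-0.68,"y":-0.67,"az":0.225,"grip":-1},{"x":-0.68,"y":-0.67,"az":0.225,"grip":-1}]}}

```text
validation failed for argument at $.se...
```

```bash
cat > st.py <<'E'
from h import *
from scipy.spatial.transform import Rotation as Ro
import sys
s=bot.read_state(); M=Ro.from_rotvec(s['tcp_rot']).as_matrix()
print('t',s['time'],'p',s['tool_pos'].round(4),'q',s['q'].round(2),'F',s['wrist_force'].round(1),'w',round(s['width'],3),'g',round(s['grip_force'],1)); print(M.round(3))
if len(sys.argv)>3:
    d=np.array([float(a) for a in sys.argv[1:4]])-s['tool_pos']; print('shift/500mm',(M.T@d/.5).round(3))
E
python3 st.py .638 -.227 .115; python3 - <<'E'
from h import *
from geo import W,box
c=snap('wrist','w0')
im=c['img'][:,:,::-1].copy()
cv2.imwrite('pics/w0.png',im)
E
```

```text
t 0.1 p [0.2304 0.6337 0.2301] q [ 1.19  0.26  1.61  0.    1.27 -0.04] F [-1.   0.4 -0.8] w 1.002 g 0.0
[[-0.94   0.342 -0.001]
 [ 0.342  0.94  -0.002]
 [ 0.    -0.002 -1.   ]]
shift/500mm [-1.354 -1.339  0.233]
```

View pics/w0.png

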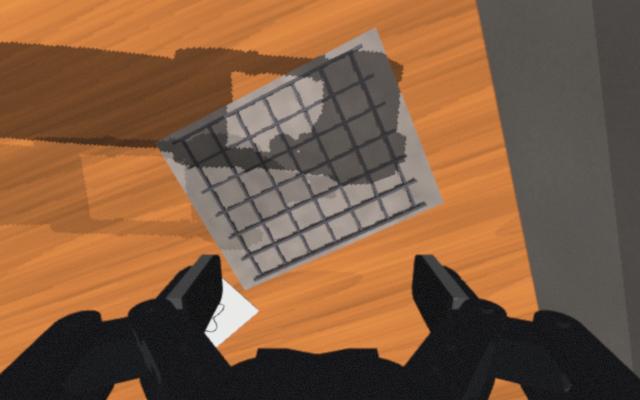

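The moves were refused, so the arm hasn't moved and the wrist view still shows the rack. I'll try one row with every field filled in.

Emit:
{"api": "step_arm", "payload": {"series": [{"x":-0.05,"y":-0.05,"z":-0.07,"ax":0,"ay":0,"az":0,"grip":-1}]}}

```text
time: 0.25
tool_pos: [0.2428, 0.601, 0.2587]
tcp_rot: [-0.54, -3.09, 0.018]
wrist_force: [0.4, -0.7, 0.1]
width: 1.0
grip_force: 0.0
```

Emit:
{"api": "step_arm", "payload": {"series": [{"x":-0.65,"y":-0.645,"z":-0.07,"ax":0,"ay":0,"az":0,"grip":-1},{"x":-0.65,"y":-0.645,"z":-0.07,"ax":0,"ay":0,"az":0,"grip":-1},{"x":-0.65,"y":-0.645,"z":-0.07,"ax":0,"ay":0,"az":0,"grip":-1},{"x":-0.65,"y":-0.645,"z":-0.07,"ax":0,"ay":0,"az":0,"grip":-1},{"x":-0.65,"y":-0.645,"z":-0.07,"ax":0,"ay":0,"az":0,"grip":-1},{"x":-0.65,"y":-0.645,"z":-0.07,"ax":0,"ay":0,"az":0,"grip":-1},{"x":-0.65,"y":-0.645,"z":-0.07,"ax":0,"ay":0,"az":0,"grip":-1},{"x":-0.65,"y":-0.645,"z":-0.07,"ax":0,"ay":0,"az":0,"grip":-1},{"x":-0.65,"y":-0.645,"z":-0.07,"ax":0,"ay":0,"az":0,"grip":-1},{"x":-0.65,"y":-0.645,"z":-0.07,"ax":0,"ay":0,"az":0,"grip":-1}]}}

```text
time: 1.25
tool_pos: [0.4425, 0.184, 0.3017]
tcp_rot: [0.553, 3.091, -0.002]
wrist_force: [-0.0, 0.1, 0.6]
width: 0.996
grip_force: 0.0
```

Emit:
{"api": "step_arm", "payload": {"series": [{"x":-0.65,"y":-0.645,"z":0,"ax":0,"ay":0,"az":0.225,"grip":-1},{"x":-0.65,"y":-0.645,"z":0,"ax":0,"ay":0,"az":0.225,"grip":-1},{"x":-0.65,"y":-0.645,"z":0,"ax":0,"ay":0,"az":0.225,"grip":-1},{"x":-0.65,"y":-0.645,"z":0,"ax":0,"ay":0,"az":0.225,"grip":-1},{"x":-0.65,"y":-0.645,"z":0,"ax":0,"ay":0,"az":0.225,"grip":-1},{"x":-0.65,"y":-0.645,"z":0,"ax":0,"ay":0,"az":0.225,"grip":-1},{"x":-0.65,"y":-0.645,"z":0,"ax":0,"ay":0,"az":0.225,"grip":-1},{"x":-0.65,"y":-0.645,"z":0,"ax":0,"ay":0,"az":0.225,"grip":-1},{"x":-0.65,"y":-0.645,"z":0,"ax":0,"ay":0,"az":0.225,"grip":-1},{"x":-0.65,"y":-0.645,"z":0,"ax":0,"ay":0,"az":0.225,"grip":-1},{"x":-0.65,"y":-0.645,"z":0,"ax":0,"ay":0,"az":0.225,"grip":-1}]}}

```text
time: 2.35
tool_pos: [0.6363, -0.2267, 0.2997]
tcp_rot: [-0.729, -3.054, -0.001]
wrist_force: [-0.3, 0.2, -0.1]
width: 0.999
grip_force: 0.0
```

```bash
python3 st.py .638 -.227 .115; python3 - <<'E'
from h import *
c=snap('wrist','w1')
print(proj(c,[.638,-.227,.136]))
E
```

```text
t 2.35 p [ 0.6363 -0.2267  0.2997] q [-0.38  0.23  1.52  0.    1.39 -1.48] F [-0.3  0.2 -0.1] w 0.999 g 0.0
[[-0.892  0.452 -0.002]
 [ 0.452  0.892  0.001]
 [ 0.002  0.    -1.   ]]
shift/500mm [-0.004  0.001  0.369]
[318.01007511 189.27578401]
```

View pics/w1.png

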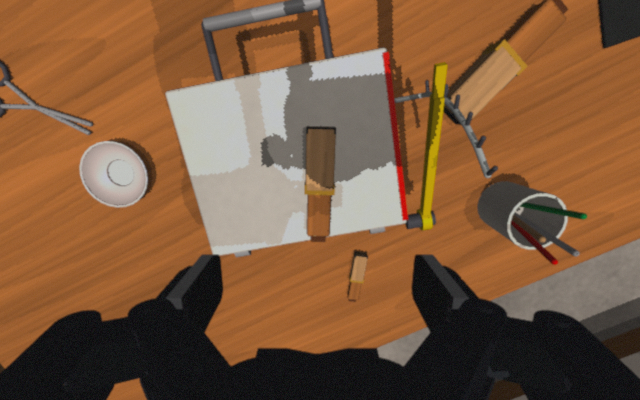

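Seen from the wrist, the clamp runs from (321,127) to (317,240), centred and in line with the fingers; the pointer tip is at (440,66) and its pivot at (427,220). I'll lower and grip.

Emit:
{"api": "step_arm", "payload": {"series": [{"x":-0.004,"y":0,"z":0.1,"ax":0,"ay":0,"az":0,"grip":-1},{"x":-0.004,"y":0,"z":0.2,"ax":0,"ay":0,"az":0,"grip":-1},{"x":-0.004,"y":0,"z":0.28,"ax":0,"ay":0,"az":0,"grip":-1},{"x":-0.004,"y":0,"z":0.34,"ax":0,"ay":0,"az":0,"grip":-1},{"x":-0.004,"y":0,"z":0.365,"ax":0,"ay":0,"az":0,"grip":-1},{"x":-0.004,"y":0,"z":0.365,"ax":0,"ay":0,"az":0,"grip":1},{"x":-0.004,"y":0,"z":0.365,"ax":0,"ay":0,"az":0,"grip":1},{"x":-0.004,"y":0,"z":0.365,"ax":0,"ay":0,"az":0,"grip":1},{"x":-0.004,"y":0,"z":0.365,"ax":0,"ay":0,"az":0,"grip":1},{"x":-0.004,"y":0,"z":0.365,"ax":0,"ay":0,"az":0,"grip":1},{"x":-0.004,"y":0,"z":0.365,"ax":0,"ay":0,"az":0,"grip":1},{"x":-0.004,"y":0,"z":0.365,"ax":0,"ay":0,"az":0,"grip":1}], "force": 40}}

```text
time: 3.6
tool_pos: [0.6396, -0.2273, 0.1218]
tcp_rot: [0.726, 3.052, 0.0]
wrist_force: [-0.4, 1.6, 5.8]
width: 0.313
grip_force: 39.4
```

Emit:
{"api": "step_arm", "payload": {"series": [{"x":0,"y":0,"z":-0.05,"ax":0,"ay":0,"az":0,"grip":1},{"x":0,"y":0,"z":-0.15,"ax":0,"ay":0,"az":0,"grip":1},{"x":0,"y":0,"z":-0.25,"ax":0,"ay":0,"az":0,"grip":1},{"x":0,"y":0,"z":-0.35,"ax":0,"ay":0,"az":0,"grip":1},{"x":0,"y":0,"z":-0.4,"ax":0,"ay":0,"az":0,"grip":1}]}}

```text
time: 4.1
tool_pos: [0.6395, -0.2278, 0.3257]
tcp_rot: [0.725, 3.048, -0.002]
wrist_force: [1.4, 0.2, -0.6]
width: 0.313
grip_force: 40.0
```

Emit:
{"api": "step_arm", "payload": {"series": [{"x":0.04,"y":0.07,"z":0,"ax":0,"ay":0,"az":0,"grip":1},{"x":0.09,"y":0.14,"z":0,"ax":0,"ay":0,"az":0,"grip":1},{"x":0.14,"y":0.22,"z":0,"ax":0,"ay":0,"az":0,"grip":1},{"x":0.19,"y":0.3,"z":0,"ax":0,"ay":0,"az":0,"grip":1},{"x":0.24,"y":0.38,"z":0,"ax":0,"ay":0,"az":0,"grip":1},{"x":0.29,"y":0.46,"z":0,"ax":0,"ay":0,"az":0,"grip":1},{"x":0.34,"y":0.54,"z":0,"ax":0,"ay":0,"az":0,"grip":1},{"x":0.39,"y":0.62,"z":0,"ax":0,"ay":0,"az":0,"grip":1},{"x":0.44,"y":0.7,"z":0,"ax":0,"ay":0,"az":0,"grip":1},{"x":0.48,"y":0.77,"z":0,"ax":0,"ay":0,"az":0,"grip":1},{"x":0.504,"y":0.805,"z":0,"ax":0,"ay":0,"az":0,"grip":1},{"x":0.504,"y":0.805,"z":0,"ax":0,"ay":0,"az":0,"grip":1}]}}

```text
time: 5.3
tool_pos: [0.593, 0.249, 0.3186]
tcp_rot: [-0.72, -3.057, -0.001]
wrist_force: [0.4, -0.0, -2.4]
width: 0.312
grip_force: 39.9
```

```bash
python3 st.py .595 .246 .018; python3 - <<'E'
from h import *
c=snap('wrist','w2'); s=snap('scene','sc2')
cv2.imwrite('pics/m2.png',np.hstack([cv2.resize(c['img'][:,:,::-1],(400,250)),cv2.resize(s['img'][100:300,280:600,::-1],(400,250))]))
E
```

```text
t 5.3 p [0.593  0.249  0.3186] q [ 0.36  0.16  1.56  0.    1.41 -0.75] F [ 0.4 -0.  -2.4] w 0.312 g 39.9
[[-0.895  0.446 -0.001]
 [ 0.446  0.895  0.001]
 [ 0.001  0.001 -1.   ]]
shift/500mm [-0.007 -0.004  0.601]
```

View pics/m2.png

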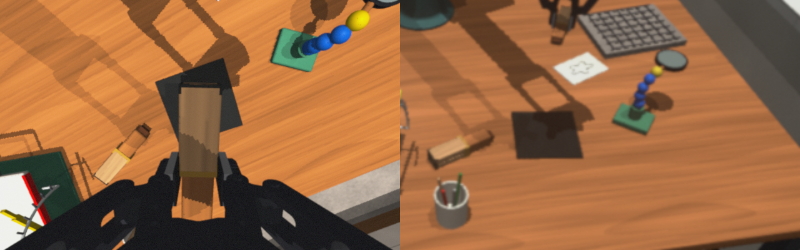

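The clamp is held between the fingers and the pad is right below it. I'll lower it.

Emit:
{"api": "step_arm", "payload": {"series": [{"x":-0.005,"y":-0.004,"z":0.1,"ax":0,"ay":0,"az":0,"grip":1},{"x":-0.005,"y":-0.004,"z":0.2,"ax":0,"ay":0,"az":0,"grip":1},{"x":-0.005,"y":-0.004,"z":0.3,"ax":0,"ay":0,"az":0,"grip":1},{"x":-0.005,"y":-0.004,"z":0.4,"ax":0,"ay":0,"az":0,"grip":1},{"x":-0.005,"y":-0.004,"z":0.49,"ax":0,"ay":0,"az":0,"grip":1},{"x":-0.005,"y":-0.004,"z":0.55,"ax":0,"ay":0,"az":0,"grip":1},{"x":-0.005,"y":-0.004,"z":0.58,"ax":0,"ay":0,"az":0,"grip":1},{"x":-0.005,"y":-0.004,"z":0.595,"ax":0,"ay":0,"az":0,"grip":1},{"x":-0.005,"y":-0.004,"z":0.602,"ax":0,"ay":0,"az":0,"grip":1},{"x":-0.005,"y":-0.004,"z":0.602,"ax":0,"ay":0,"az":0,"grip":1}]}}

```text
time: 6.4
tool_pos: [0.5967, 0.2432, 0.0194]
tcp_rot: [0.726, 3.054, 0.002]
wrist_force: [0.1, -1.2, -1.5]
width: 0.317
grip_force: 39.9
```

Emit:
{"api": "step_arm", "payload": {"series": [{"x":0,"y":0,"z":0.004,"ax":0,"ay":0,"az":0,"grip":1},{"x":0,"y":0,"z":0.007,"ax":0,"ay":0,"az":0,"grip":1},{"x":0,"y":0,"z":0.007,"ax":0,"ay":0,"az":0,"grip":1}]}}

```text
time: 6.7
tool_pos: [0.5965, 0.2436, 0.016]
tcp_rot: [0.725, 3.054, 0.002]
wrist_force: [0.6, 0.2, 2.8]
width: 0.319
grip_force: 40.3
```

Contact (+2.8 N). I'll release and rise.

Emit:
{"api": "step_arm", "payload": {"series": [{"x":0,"y":0,"z":0,"ax":0,"ay":0,"az":0,"grip":-0.2},{"x":0,"y":0,"z":0,"ax":0,"ay":0,"az":0,"grip":-0.2},{"x":0,"y":0,"z":0,"ax":0,"ay":0,"az":0,"grip":-0.5},{"x":0,"y":0,"z":0,"ax":0,"ay":0,"az":0,"grip":-0.5},{"x":0,"y":0,"z":-0.03,"ax":0,"ay":0,"az":0,"grip":-0.5},{"x":0,"y":0,"z":-0.1,"ax":0,"ay":0,"az":0,"grip":-0.5},{"x":0,"y":0,"z":-0.2,"ax":0,"ay":0,"az":0,"grip":-0.5},{"x":0,"y":0,"z":-0.3,"ax":0,"ay":0,"az":0,"grip":-0.5},{"x":0,"y":0,"z":-0.4,"ax":0,"ay":0,"az":0,"grip":-0.5},{"x":0,"y":0,"z":-0.5,"ax":0,"ay":0,"az":0,"grip":-0.5},{"x":0,"y":0,"z":-0.54,"ax":0,"ay":0,"az":0,"grip":-0.5}]}}

```text
time: 7.8
tool_pos: [0.5975, 0.2439, 0.2932]
tcp_rot: [0.724, 3.047, 0.01]
wrist_force: [0.6, -0.4, 0.9]
width: 0.749
grip_force: 0.0
```

```bash
python3 st.py; python3 - <<'E'
from h import *
a=snap('top','top3'); s=snap('scene','sc3')
cl=lambda im,b:cv2.resize(im[b[1]:b[3],b[0]:b[2],::-1],(400,400),interpolation=cv2.INTER_CUBIC)
cv2.imwrite('pics/m3.png',np.hstack([cl(a['img'],(218,175,298,255)),cl(s['img'],(210,145,310,245))]))
E
```

```text
t 7.8 p [0.5975 0.2439 0.2932] q [ 0.35  0.17  1.6   0.    1.36 -0.76] F [ 0.6 -0.4  0.9] w 0.749 g 0.0
[[-0.893  0.45   0.011]
 [ 0.45   0.893  0.004]
 [-0.008  0.008 -1.   ]]
```

View pics/m3.png

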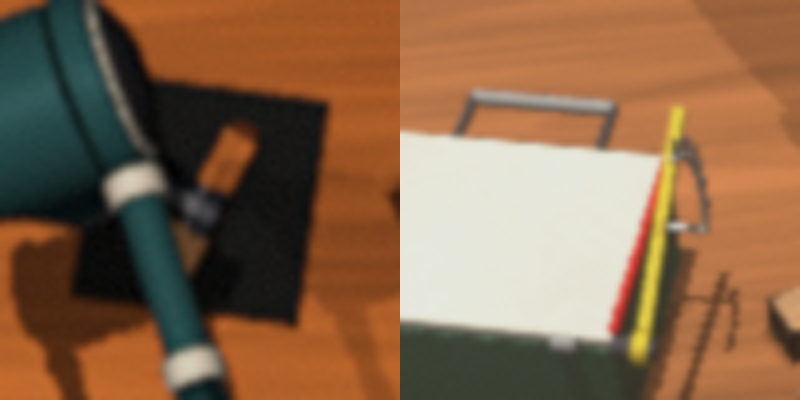

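The clamp lies on the pad (top view left, about (215,190)), clear of the fingers, and the lid is still shut with the pointer in place. I'll move over the handle, turning the tool as I go.

Emit:
{"api": "step_arm", "payload": {"series": [{"x":-0.02,"y":-0.08,"z":0,"ax":0,"ay":0,"az":0.25,"grip":-0.4},{"x":-0.04,"y":-0.16,"z":0,"ax":0,"ay":0,"az":0.5,"grip":-0.4},{"x":-0.05,"y":-0.24,"z":0,"ax":0,"ay":0,"az":0.75,"grip":-0.4},{"x":-0.057,"y":-0.305,"z":0,"ax":0,"ay":0,"az":0.88,"grip":-0.4}]}}

```text
time: 8.3
tool_pos: [0.5501, 0.0921, 0.2824]
tcp_rot: [-1.41, -2.804, 0.004]
wrist_force: [-0.5, -0.5, -0.2]
width: 0.705
grip_force: 0.0
```

Emit:
{"api": "step_arm", "payload": {"series": [{"x":-0.05,"y":-0.06,"z":0,"ax":0,"ay":0,"az":0.25,"grip":-0.4},{"x":-0.1,"y":-0.13,"z":0,"ax":0,"ay":0,"az":0.5,"grip":-0.4},{"x":-0.15,"y":-0.2,"z":0,"ax":0,"ay":0,"az":0.75,"grip":-0.4},{"x":-0.187,"y":-0.247,"z":0,"ax":0,"ay":0,"az":0.88,"grip":-0.4}]}}

```text
time: 8.7
tool_pos: [0.5071, -0.0568, 0.2827]
tcp_rot: [-2.014, -2.408, 0.003]
wrist_force: [1.6, -1.1, -0.1]
width: 0.704
grip_force: 0.0
```

Emit:
{"api": "step_arm", "payload": {"series": [{"x":-0.08,"y":-0.04,"z":0,"ax":0,"ay":0,"az":0.25,"grip":-0.4},{"x":-0.15,"y":-0.08,"z":0,"ax":0,"ay":0,"az":0.5,"grip":-0.4},{"x":-0.22,"y":-0.11,"z":0,"ax":0,"ay":0,"az":0.75,"grip":-0.4},{"x":-0.277,"y":-0.139,"z":0,"ax":0,"ay":0,"az":0.88,"grip":-0.4},{"x":-0.277,"y":-0.139,"z":0,"ax":0,"ay":0,"az":0.88,"grip":-0.4},{"x":-0.277,"y":-0.139,"z":0,"ax":0,"ay":0,"az":0.88,"grip":-0.4}]}}

```text
time: 9.3
tool_pos: [0.4651, -0.2037, 0.2829]
tcp_rot: [-2.507, -1.889, 0.001]
wrist_force: [-0.2, -0.6, 0.4]
width: 0.701
grip_force: 0.0
```

```bash
python3 st.py .4694 -.2028 .087; python3 - <<'E'
from h import *
from geo import *
c=snap('wrist','w4'); snap('top','top4')
print('bar ends',proj(c,W(box,(-.14,.055,.106))),proj(c,W(box,(-.14,-.055,.106))))
w=load('w1')
def P(p,a,d,off): # pt on pointer at dist d along, off = perpendicular up
    return W(p,(.09-d*np.cos(a)+off*np.sin(a),.13,.106+d*np.sin(a)+off*np.cos(a)))
o=[(T,ct(92,275)),(S,cs(497,88)),(w,(440,66))]
for sel in ([0],[1],[2],[0,1,2]):
    q=least_squares(lambda a:np.ravel([proj(o[i][0],P(box,a[0],.17,.005))-o[i][1] for i in sel]),[.5]); print(sel,q.x,q.fun.round(1))
cv2.imwrite('pics/w4.png',cv2.resize(c['img'][:,:,::-1],(640,400)))
E
```

```text
t 9.3 p [ 0.4651 -0.2037  0.2829] q [-0.46 -0.08  1.89  0.    1.34 -0.18] F [-0.2 -0.6  0.4] w 0.701 g 0.0
[[ 0.276  0.961 -0.002]
 [ 0.961 -0.276  0.002]
 [ 0.001 -0.002 -1.   ]]
shift/500mm [0.004 0.009 0.392]
bar ends [321.81849756 125.97934892] [321.653084   232.66060111]
[0] [0.49311026] [-0.4 -0.1]
[1] [0.43520707] [ 0.8 -0.3]
[2] [0.49529043] [ 0.8 -0.7]
[0, 1, 2] [0.49343842] [-0.4 -0.2  0.2 -1.6  0.6 -0.9]
```

View pics/w4.png

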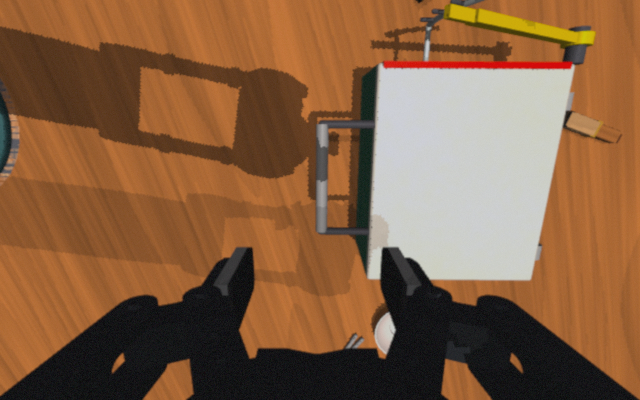

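The bar spans (321,125)–(321,232), right where predicted, and the pointer fits about 0.49 rad. I'll lower over the bar and grip.

Emit:
{"api": "step_arm", "payload": {"series": [{"x":0.004,"y":0.009,"z":0.05,"ax":0,"ay":0,"az":0,"grip":0},{"x":0.004,"y":0.009,"z":0.14,"ax":0,"ay":0,"az":0,"grip":0},{"x":0.004,"y":0.009,"z":0.22,"ax":0,"ay":0,"az":0,"grip":0},{"x":0.004,"y":0.009,"z":0.3,"ax":0,"ay":0,"az":0,"grip":0},{"x":0.004,"y":0.009,"z":0.36,"ax":0,"ay":0,"az":0,"grip":0},{"x":0.004,"y":0.009,"z":0.392,"ax":0,"ay":0,"az":0,"grip":0},{"x":0.004,"y":0.009,"z":0.392,"ax":0,"ay":0,"az":0,"grip":0},{"x":0.004,"y":0.009,"z":0.392,"ax":0,"ay":0,"az":0,"grip":1},{"x":0.004,"y":0.009,"z":0.392,"ax":0,"ay":0,"az":0,"grip":1},{"x":0.004,"y":0.009,"z":0.392,"ax":0,"ay":0,"az":0,"grip":1},{"x":0.004,"y":0.009,"z":0.392,"ax":0,"ay":0,"az":0,"grip":1},{"x":0.004,"y":0.009,"z":0.392,"ax":0,"ay":0,"az":0,"grip":1}], "force": 70}}

```text
time: 10.6
tool_pos: [0.4699, -0.2022, 0.0896]
tcp_rot: [-2.506, -1.891, 0.002]
wrist_force: [-5.5, 3.8, 4.9]
width: 0.114
grip_force: 68.2
```

```bash
python3 st.py
```

```text
t 10.6 p [ 0.4699 -0.2022  0.0896] q [-0.46  0.09  2.08  0.    0.97 -0.18] F [-5.5  3.8  4.9] w 0.114 g 68.2
[[ 0.274  0.962 -0.002]
 [ 0.962 -0.274  0.001]
 [ 0.001 -0.003 -1.   ]]
```

Emit:
{"api": "step_arm", "payload": {"series": [{"x":0,"y":-0.001,"z":-0.018,"ax":0.076,"ay":0,"az":0,"grip":1},{"x":0,"y":-0.001,"z":-0.037,"ax":0.153,"ay":0,"az":0,"grip":1},{"x":0,"y":0,"z":-0.055,"ax":0.23,"ay":0,"az":0,"grip":1},{"x":0,"y":0.001,"z":-0.074,"ax":0.306,"ay":0,"az":0,"grip":1},{"x":0,"y":0.003,"z":-0.092,"ax":0.382,"ay":0,"az":0,"grip":1},{"x":0,"y":0.005,"z":-0.11,"ax":0.458,"ay":0,"az":0,"grip":1},{"x":0,"y":0.009,"z":-0.128,"ax":0.535,"ay":0,"az":0,"grip":1},{"x":0,"y":0.013,"z":-0.146,"ax":0.611,"ay":0,"az":0,"grip":1},{"x":0,"y":0.018,"z":-0.164,"ax":0.688,"ay":0,"az":0,"grip":1},{"x":0,"y":0.024,"z":-0.182,"ax":0.764,"ay":0,"az":0,"grip":1},{"x":0,"y":0.032,"z":-0.203,"ax":0.859,"ay":0,"az":0,"grip":1},{"x":0,"y":0.032,"z":-0.203,"ax":0.859,"ay":0,"az":0,"grip":1}]}}

```text
time: 11.8
tool_pos: [0.4872, -0.2073, 0.1903]
tcp_rot: [-2.201, -1.661, 0.38]
wrist_force: [-2.3, 1.2, -5.2]
width: 0.109
grip_force: 69.2
```

```bash
python3 st.py; python3 - <<'E'
from h import *
from geo import box,W
s=snap('scene','sc5'); t=snap('top','top5'); w=snap('wrist','w5')
from scipy.spatial.transform import Rotation as Ro
r=bot.read_state(); M=Ro.from_rotvec(r['tcp_rot']).as_matrix()
g=r['tool_pos']-.019*M[:,2]; H=W(box,(.09,0,.106)); d=g-H; bx=np.array([np.cos(box[2]),np.sin(box[2]),0])
print('bar angle',np.arctan2(d[2],-d@bx),'r',np.hypot(d[2],d@bx),'tilt',np.arccos(-M[2,2]))
cl=lambda im,b:cv2.resize(im[b[1]:b[3],b[0]:b[2],::-1],(400,400),interpolation=cv2.INTER_CUBIC)
cv2.imwrite('pics/m5.png',np.hstack([cl(s['img'],(190,130,310,250)),cv2.resize(w['img'][:,240:,::-1],(400,400))]))
E
```

```text
t 11.8 p [ 0.4872 -0.2073  0.1903] q [-0.41  0.33  1.67 -0.06  1.59 -0.12] F [-2.3  1.2 -5.2] w 0.109 g 69.2
[[ 0.274  0.866 -0.418]
 [ 0.962 -0.247  0.12 ]
 [ 0.    -0.435 -0.9  ]]
bar angle 0.45671988195587226 r 0.22732286940744295 tilt 0.44765683073582446
```

View pics/m5.png

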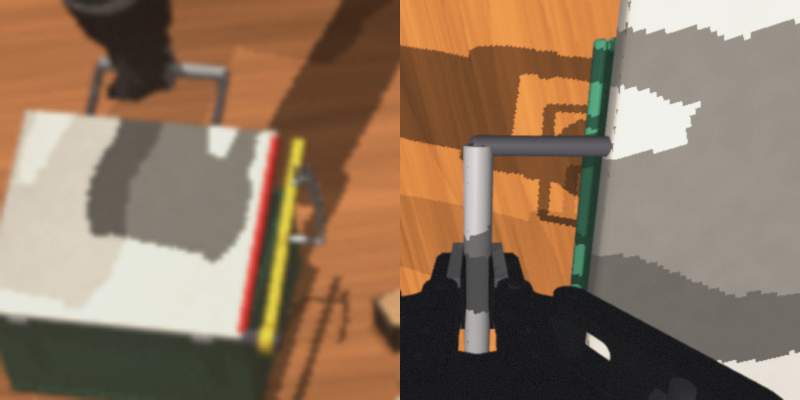

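```bash
python3 - <<'E'
from geo import *
S5=load('sc5'); f=lambda x,y:(x/3.333-.35+190,y/3.333-.35+130)
def P(a,d,off,y): return W(box,(.09-d*np.cos(a)+off*np.sin(a),y,.106+d*np.sin(a)+off*np.cos(a)))
for n,uv,d,off,y in(('lid',f(279,131),.18,.006,.11),('lid-left',f(28,110),.18,.006,-.11),('ptr',f(299,138),.17,.005,.13),('lidhinge',f(243,334),0,.006,.11),('pivot',f(264,350),0,.004,.13)):
    q=least_squares(lambda a:proj(S5,P(a[0],d,off,y))-uv,[.5]); print(n,np.round(uv,1),q.x,q.fun.round(1))
for a in(.4,.45,.5):print(a,proj(S5,P(a,.18,.006,.11)).round(1),proj(S5,P(a,.17,.005,.13)).round(1))
E
```

```text
lid [273.4 169. ] [0.39620522] [ 0.3 -0.1]
lid-left [198.1 162.7] [0.40064693] [ 0.1 -0.1]
ptr [279.4 171.1] [0.47272826] [ 0. -0.]
lidhinge [262.6 229.9] [0.40400799] [0.2 0. ]
pivot [268.9 234.7] [2.11065674] [ 1.5 -1.9]
0.4 [273.6 168.7] [280.1 172.7]
0.45 [273.  167.5] [279.6 171.5]
0.5 [272.4 166.4] [279.1 170.5]
```

```bash
python3 - <<'E'
from geo import *
P=lambda a,d,off,y,p=box: W(p,(.09-d*np.cos(a)+off*np.sin(a),y,.106+d*np.sin(a)+off*np.cos(a)))
O=[]
for n in('w1','w4','top0','sc0','sc5','top5'):
    c=load(n); h=cv2.cvtColor(np.ascontiguousarray(c['img']),cv2.COLOR_RGB2HSV)
    m=((h[...,0]>22)&(h[...,0]<35)&(h[...,1]>150)&(h[...,2]>90)).astype(np.uint8)
    k,l,st,ce=cv2.connectedComponentsWithStats(m,connectivity=8)
    e=proj(c,P(.49,.085,0,.13)); i=1+np.argmin([np.hypot(*(x-e))-(s[4]>30)*50 for x,s in zip(ce[1:],st[1:])])
    yx=np.argwhere(l==i)[:,::-1].astype(float)
    # tip edge along the projected pointer axis (98th percentile + cross-centre)
    ax=proj(c,P(.49,.17,0,.13))-proj(c,P(.49,.0,0,.13)); ax/=np.hypot(*ax); s=yx@ax
    tip=yx[s>s.max()-3].mean(0); tip+=ax*(s.max()+.5-tip@ax)
    mid=yx.mean(0)
    q=least_squares(lambda a:proj(c,P(a[0],.17,.0,.13))-tip,[.5])
    print(n,len(yx),tip.round(1),'fit',q.x.round(3),q.fun.round(1)); O.append((c,tip,3 if n[0]=='w' else 1))
q=least_squares(lambda a:np.ravel([w*(proj(c,P(a[0],.17,0,.13,box+np.r_[a[1:3],0]))-t) for c,t,w in O]),[.5,0,0],loss='soft_l1'); print(q.x.round(4),q.fun.reshape(-1,2).round(1))
X=least_squares(lambda X:np.ravel([w*(proj(c,X)-t) for c,t,w in O]),P(.5,.17,0,.13)).x
H=P(0,0,0,.13); bx=np.array([np.cos(box[2]),np.sin(box[2]),0]); d=X-H; print('tri',X.round(4),np.arctan2(d[2],-d@bx),np.hypot(d[2],d@bx))
E
```

```text
w1 1561 [441.6  62.3] fit [0.511] [-2.   1.9]
w4 2026 [443.3  11.1] fit [0.491] [0.8 2.4]
top0 123 [362.5 215.4] fit [0.492] [-0.3 -0.1]
sc0 194 [277.1 184.7] fit [0.082] [ 5.7 -0.8]
sc5 249 [279.2 171.4] fit [0.494] [ 0.3 -0.1]
top5 126 [362.3 215.6] fit [0.483] [-0.1 -0. ]
[0.4782 0.0015 0.0017] [[ -5.6  -0.2]
 [  0.3  -0.6]
 [ -1.   -0.2]
 [  3.2 -12.8]
 [  1.1   0.5]
 [ -0.7  -0.4]]
tri [ 0.5832 -0.097   0.1829] 0.47474864871152156 0.16823204215091758
```

Emit:
{"api": "step_arm", "payload": {"series": [{"x":0,"y":0,"z":-0.008,"ax":0.033,"ay":0,"az":0,"grip":1},{"x":0,"y":0,"z":-0.016,"ax":0.067,"ay":0,"az":0,"grip":1},{"x":0,"y":0,"z":-0.016,"ax":0.067,"ay":0,"az":0,"grip":1},{"x":0,"y":0,"z":-0.016,"ax":0.067,"ay":0,"az":0,"grip":1},{"x":0,"y":0,"z":-0.016,"ax":0.067,"ay":0,"az":0,"grip":1},{"x":0,"y":0,"z":-0.016,"ax":0.067,"ay":0,"az":0,"grip":1},{"x":0,"y":0,"z":-0.016,"ax":0.067,"ay":0,"az":0,"grip":1},{"x":0,"y":0,"z":-0.016,"ax":0.067,"ay":0,"az":0,"grip":1}]}}

```text
time: 12.75
tool_pos: [0.4899, -0.2082, 0.1969]
tcp_rot: [-2.176, -1.642, 0.405]
wrist_force: [2.6, 3.1, -9.0]
width: 0.113
grip_force: 69.3
```

```bash
python3 - <<'E'
from geo import *
s=snap('scene','sc6'); t=snap('top','top6')
from scipy.spatial.transform import Rotation as Ro
r=bot.read_state(); M=Ro.from_rotvec(r['tcp_rot']).as_matrix()
g=r['tool_pos']-.019*M[:,2]; H=W(box,(.09,0,.106)); d=g-H; bx=np.array([np.cos(box[2]),np.sin(box[2]),0])
print(r['time'],'bar angle',np.arctan2(d[2],-d@bx),'r',np.hypot(d[2],d@bx),'tilt',np.arccos(-M[2,2]),r['wrist_force'],r['grip_force'],np.abs(r['joint_vel']).max())
# red stripe front end vs model, top view
cl=lambda im,b:cv2.resize(im[b[1]:b[3],b[0]:b[2],::-1],(400,400),interpolation=cv2.INTER_CUBIC)
cv2.imwrite('pics/m6.png',np.hstack([cl(t['img'],(345,165,405,225)),cl(t['img'],(218,175,298,255))]))
f=lambda a,d,off,y: proj(t,W(box,(.09-d*np.cos(a)+off*np.sin(a),y,.106+d*np.sin(a)+off*np.cos(a))))
for a in(.42,.49,.56):print(a,((f(a,.18,.006,.11)-(345,165)+.5)*6.667).round(0),((f(a,.17,.005,.13)-(345,165)+.5)*6.667).round(0))
E
```

```text
12.85 bar angle 0.49405636270529774 r 0.22714799103293712 tilt 0.4844917818940177 [ 3.2515033   3.58860638 -9.33362268] 69.34685826301575 0.001505585438356192
0.42 [153. 376.] [116. 346.]
0.49 [159. 362.] [121. 334.]
0.56 [165. 347.] [126. 319.]
```

View pics/m6.png

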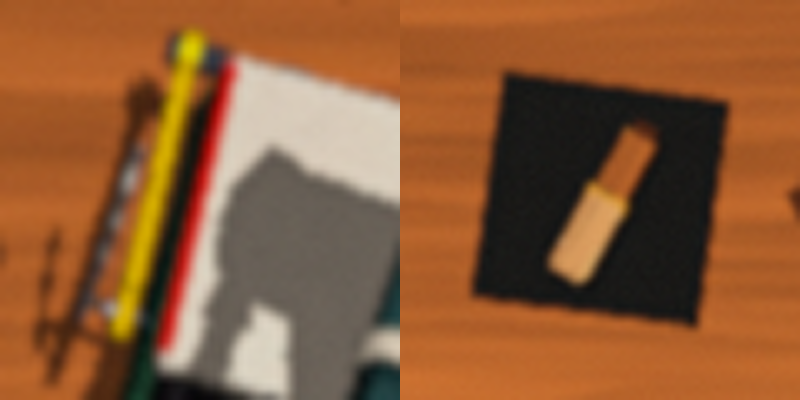

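The lid stripe (232,62)–(163,352) looks parallel to the pointer (192,45)–(121,340). From the arm pose the lid is at 0.485–0.494 rad, against a pointer fit of about 0.49. The clamp lies flat and well inside the pad, so I'm handing in.

Emit:
{"api": "step_arm", "payload": {"series": [{"x":0,"y":0,"z":0,"ax":0,"ay":0,"az":0,"grip":1},{"x":0,"y":0,"z":0,"ax":0,"ay":0,"az":0,"grip":1},{"x":0,"y":0,"z":0,"ax":0,"ay":0,"az":0,"grip":1}]}}

```text
time: 13.15
tool_pos: [0.4899, -0.2082, 0.1969]
tcp_rot: [-2.176, -1.642, 0.405]
wrist_force: [4.0, 3.4, -9.5]
width: 0.107
grip_force: 69.3
```

```bash
python3 -c "
from workcell import bot
print(bot.finish_job())"
```

```text
the job is handed in; nothing more can be done
None
```

The job is handed in, but no verdict came back: the clamp lies flat on the pad and the fingers hold the lid still at about 0.49 rad, matching the pointer (fitted at about 0.49 rad from the images).

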